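# Lengthen the quilt rail by one hole and latch it

### The arm

A 6-joint arm with a two-finger parallel gripper is mounted at the origin on the work surface. World frame = base frame: x ahead of the robot, y to its left, z up, the work surface at z = 0. Lengths are in m, angles in rad, forces in N, time in s.
With the tool pointing down it reaches from about 0.35 to 0.725 m from the base axis. Payload 6 kg.
Tool frame: the origin (TCP) lies between the finger pads; the fingertips stand 14 mm ahead of it and the grasp point (between the pads) lies 5 mm behind it (manip.tcp_to_tips is the distance from the TCP to the fingertips, in m); z points along the fingers, y is the line along which they close (so a half turn about z gives the same grasp; the last joint's range is limited). The gripper opens to 85 mm and grips with 20 to 120 N. Pads are 22 mm wide; open, the fingers measure 114 mm over their backs; the gripper's body (76 mm by 85 mm) begins 54 mm behind the grasp point. The pads swing forward as they close: fully open they stand 13 mm farther back than shut.
Start: joints at [-0.96, 0.04, 0.085, 0, -1.615, -0.334], TCP at [0.164, -0.577, 0.207] pointing down, gripper open.
Joint ranges: [-2.56, 2.56], [-1.29, 2.01], [-1.08, 1.49], [-3.29, 1.98], [-2.81, -0.18], [-2.99, 2.99]. Speed limits (rad/s): [2.57, 2.57, 3.01, 3.14, 3.14, 3.14].

### API

Orientations are given as a rotation vector (axis times angle).
In Python, from plant import manip gives the robot as it stands. The module is installed in compiled form; this text tells all that it offers.
- The arm moves only by the tool play_rows, never from a script. Its argument "commands" is a list of rows, each an object with "linear": the shift along the tool's x, y, z in mm, a list of three; "turn": the turn, a rotation vector about the tool's x, y, z in rad, a list of three. In form: [{"linear": [x, y, z], "turn": [ax, ay, az]}, ...]. A call has 1 to 8 rows; each row is the pose to reach, as a shift and turn from the pose commanded when the call began, along the tool's axes at that moment; what a row does not reach only later rows make up. A row lasts 1/8 s, in which the tool goes at most 62.5 mm and 10.7 degrees, less where a joint would pass 70% of its speed; a pose out of reach is approached as far as the arm can. A call with a gripper value outside its range is refused whole. "claw" is the finger opening in mm, from 0 to 85.4, set as the call begins (left out, the last holds). The fingers move at their own pace and stop on an object; "grip_force" is the grip in N (left out, the last holds). Time passes only in rows, so rows that repeat a pose let the fingers close. It gives the time, the measured TCP pose, the force, the opening and the grip force at its end, in the units of the state.
- manip.sense(): the state, without advancing time (a new reading comes with each control period).
- manip.read_camera(name): name is "scene" or "top"; returns the picture (420x560x3 uint8, red, green, blue); there is no depth.
- manip.camera_model(name): a dict with "fx", "fy", "cx", "cy" (pixels), "k1" (the pictures are not rectified: a ray, as slopes to the right and down, at radius r is drawn at 1 + k1 r^2 times it, then the intrinsics apply), "extrinsics" (4x4, takes a point from camera to world coordinates). Camera axes: x right, y down, z forward; pixel columns grow to the right and rows downward; lengths in m; the calibration is good to about 2 mm. A picture is of the moment at which its call begins. camera_model takes no time and is no camera call.
- manip.job_done(): hands the job in; it is judged then, once.
The state is a dict: "time_s": time; "joints": joint angles; "qvel": joint speeds; "joint_torque": joint torques, N m; "tcp_pos": TCP position; "ee_rot": TCP orientation; "force": force on the tool from outside, world axes, zero at the start; "ft_torque": the same for the moment, N m; "gripper_width": opening from 0.0 (shut) to 1.0 (fully open); "grasp_force": force on a finger pad.
Only numpy, scipy, OpenCV 4.12 (cv2) and the standard library are available. Lean on these libraries where they do the work, as an engineer would, in place of code of your own. Each camera call takes 0.05 s, during which the arm holds its last target. There are 200 camera calls.

### The job

Make the telescopic quilt rail one hole longer: first swing the gravity latch bar up out of its notch and right back so it stays open, then press the spring pin flush and slide the outer tube out until the pin snaps fully out through the next hole. Then bring the latch bar back over so that it drops fully into the notch now under it, let go, and leave the other things on the table where they are.

Things in the scene. Friction and masses are not known exactly. Their poses are not given: they have to be found in the camera images.
- stand: fixed wooden stand of the extending quilt rail. Origin on the table top, z up; +y is the way the rail extends (roughly away from the robot), +x roughly to the robot's right. Rail axis along y at x = 0, 115 mm up. Base board x -50 to 50, y -245 to 95 mm, 20 mm thick; end post at y = -216 mm, 150 mm high; saddle post under the ribs at y = 60 mm; hinge cheeks there at x = -45 mm, 148 mm high
- rail_tube (a joint): how far the outer aluminium tube is slid out along the stand's +y, m: 0 at the start, 0.040 at the next hole. Round, 32 mm across, 200 mm long (at 0: y = -115 to 85 mm), over a fixed inner tube that carries the pin. Three 15 mm holes 40 mm apart; the pin starts in the middle one. Slides with 2 N once free; 1.5 mm play at a hole
- tube_end (a point): centre of the free (+y) end face of the sliding tube; axes as the stand's. Three black rib rings, 56 mm across, near this end leave two 18 mm wide notches, centred 25 and 65 mm back from the end face: the latch bar lies in the first at the start, in the second when the tube is 40 mm out
- pin (a joint): how far the spring pin is pressed in, m: 0 fully out, 8 mm proud of the tube; 0.008 flush; 0.011 under the tube wall. Spring 5 N at first, 8.5 N at flush. Pressed 7 mm or more, its 45 degree nose lets the tube slide over it with about 10 to 15 N; pressed less, it locks the tube. It stays put along the rail and snaps out when a hole comes over it
- pin_tip (a point): tip of the 12 mm steel pin, at y = -60 mm of the stand, 24 mm from the rail's axis. The point's z axis is the pin's axis pointing outward: to the stand's +x and 31.5 degrees up from level. The tube's side opposite the pin is bare, so tube and pin can be pinched together along that axis (40 mm over both, pin out)
- latch (a joint): angle of the steel gravity latch bar, rad: 0 down, level, in a notch, where it blocks the tube; grows as the knob end is lifted and swung back over the hinge; 1.57 upright; 1.85 leaning back on its stop, where it stays by itself. It falls to whichever side of upright it leans. Lying on a rib instead of in a notch it reads about 0.2
- latch_knob (a point): centre of the black ball knob, 24 mm across, on the free end of the latch bar, 110 mm from the hinge; bar 12 mm wide, 10 mm thick. With the bar down the knob is 65 mm from the rail's axis on the stand's +x side, 137.5 mm above the table
- latch_hinge (a point): the latch bar's hinge, its axis along the stand's y, 137.5 mm above the table, at x = -45, y = 60 mm of the stand
- thread_cone_a: cream cone of thread standing upright, 64 mm across the foot, 160 mm tall, origin under its centre; bystander, leave alone
- thread_cone_b: grey-blue cone of thread standing upright, 64 mm across the foot, 160 mm tall, origin under its centre; bystander, leave alone
- button_jar: small glass jar, 68 mm across, 75 mm tall, origin under its centre; bystander, leave alone
- pin_bowl: white ceramic bowl, 90 mm across, 32 mm tall, origin under its centre; bystander, leave alone
- rotary_cutter: rotary cutter lying flat, 160 mm long, 25 mm high; bystander, leave alone
- ruler: clear quilting ruler lying flat, 300 x 64 x 4 mm; bystander, leave alone
- shears: shears lying flat, 220 mm long, 12 mm high; bystander, leave alone

How it is judged:
On the way, in this order (a step that is already met when the one before it is completed fails the run):
1. the latch bar is swung back past upright, the tube still in its first hole (value of joint latch above 1.65 rad and value of joint rail_tube below 0.005 m), for 0.2 s.
2. the pin is pressed flush before the tube has moved off its first hole, the latch still open (value of joint pin above 0.0068 m and value of joint latch above 1.5 rad and value of joint rail_tube below 0.008 m), for 0.02 s.
3. the tube is out by one hole with the pin snapped out through it, the latch still open (value of joint rail_tube between 0.0365 and 0.0435 m and value of joint pin below 0.0025 m and value of joint latch above 1.5 rad), for 0.2 s.
At the end, for the whole second after the job is handed in: The tube stands at its next hole (40 mm out, within 3.5 mm), the pin is out through it (within 2.5 mm of fully out), the latch bar lies down in its notch (within 0.07 rad of level), all at rest (value of joint rail_tube between 0.0365 and 0.0435 m and value of joint pin below 0.0025 m and value of joint latch below 0.07 rad and velocity of joint rail_tube between -0.01 and 0.01 m/s and velocity of joint latch between -0.1 and 0.1 rad/s); the robot touches nothing.
It fails at once if a bystander (cone, jar, bowl, cutter, ruler, shears) moved more than 25 mm (distance of any of thread_cone_a, thread_cone_b, button_jar, pin_bowl, rotary_cutter, ruler, shears from where it was at the start of the episode above 0.025 m).
It also fails if it takes over 64 s, if anything falls off the work surface, if the arm or the gripper's body presses on something with over 40 N, if the wrist force passes 120 N, or if a joint passes its speed limit or range.

## Working session

There is one attempt and no reset: what is moved stays moved. The work goes in short steps, Python scripts to look and compute and a tool call to move; the robot and the scene stay as the last step left them, time stands still between calls to the robot, and variables do not carry over. Pictures are saved under pics/ and viewed, at most 10 in all, crops included, and the job is handed in when it is done.

Besides the shell and the picture viewer there is one more tool, called after "Emit:" by a JSON object that holds its "api" and its "payload", one argument or row to a line. play_rows: Moves the arm, as the interface text tells. Its arguments: {"type":"object","properties":{"commands":{"type":"array"},"claw":{"type":"number"},"grip_force":{"type":"number"}},"required":["commands"]}

```bash
mkdir -p pics
cat > h.py <<'E'
from plant import manip
import numpy as np, cv2
from scipy.spatial.transform import Rotation as R
from scipy.optimize import least_squares
def cam(n):
    m=manip.camera_model(n); return m,np.array(m["extrinsics"])
def proj(n,P):
    m,T=cam(n); p=(np.atleast_2d(P)-T[:3,3])@T[:3,:3]
    s=p[:,:2]/p[:,2:]; s=s*(1+m["k1"]*(s**2).sum(1,keepdims=True))
    return s*[m["fx"],m["fy"]]+[m["cx"],m["cy"]]
def atz(n,uv,z):
    m,T=cam(n); d=(np.array(uv,float)-[m["cx"],m["cy"]])/[m["fx"],m["fy"]]; s=d.copy()
    for _ in range(20): s=d/(1+m["k1"]*(s**2).sum())
    v=T[:3,:3]@np.r_[s,1]; o=T[:3,3]; return o+v*(z-o[2])/v[2]
def save(n,f,crop=None,k=1):
    a=cv2.cvtColor(manip.read_camera(n),cv2.COLOR_RGB2BGR)
    if crop: x0,y0,x1,y1=crop; a=a[y0:y1,x0:x1]
    cv2.imwrite("pics/"+f,cv2.resize(a,None,fx=k,fy=k,interpolation=cv2.INTER_CUBIC))
E
python3 - <<'E'
from h import *
save("top","t0.png",k=1.4); save("scene","s0.png",k=1.4)
for n in("top","scene"): print(manip.camera_model(n))
print(manip.sense())
E
```

```text
{'fx': 493.24776024898347, 'fy': 493.24776024898347, 'cx': 286.8471104214324, 'cy': 206.80964561982097, 'k1': -0.13975693455837326, 'extrinsics': array([[-0.02914019, -0.99465533,  0.09905364,  0.41627885],
       [-0.9993672 ,  0.03101288,  0.01741861, -0.08333591],
       [-0.02039745, -0.09848338, -0.99492963,  1.45469751],
       [ 0.        ,  0.        ,  0.        ,  1.        ]])}
{'fx': 488.0398419791441, 'fy': 488.0398419791441, 'cx': 276.29383759513723, 'cy': 217.18697461976498, 'k1': -0.07192721525505374, 'extrinsics': array([[ 0.55424334,  0.57290844, -0.60381308,  1.30131447],
       [ 0.83233496, -0.38646919,  0.39731609, -0.59496494],
       [-0.00572941, -0.72278454, -0.6910497 ,  0.97527021],
       [ 0.        ,  0.        ,  0.        ,  1.        ]])}
{'time_s': 0.1, 'joints': array([-9.60296513e-01,  4.07399488e-02,  8.39283615e-02, -4.22301295e-04,
       -1.61554139e+00, -3.33691941e-01]), 'qvel': array([-0.00091309, -0.00210804,  0.00276778,  0.00034725, -0.00028538,
        0.00132006]), 'joint_torque': array([-5.44885566e-03, -3.69344866e+01,  3.48280549e+01,  6.95174083e+00,
       -4.60392883e-03, -7.59968088e-09]), 'tcp_pos': array([ 0.1639422 , -0.57680921,  0.20639245]), 'ee_rot': array([ 4.33404860e-01, -3.11121707e+00, -2.47882429e-03]), 'force': array([ 0.12348317, -1.32212248,  0.60565234]), 'ft_torque': array([ 0.01031862, -0.00199495, -0.001082  ]), 'grasp_force': 0.0, 'gripper_width': 0.9992235625496055}
```

View pics/t0.png

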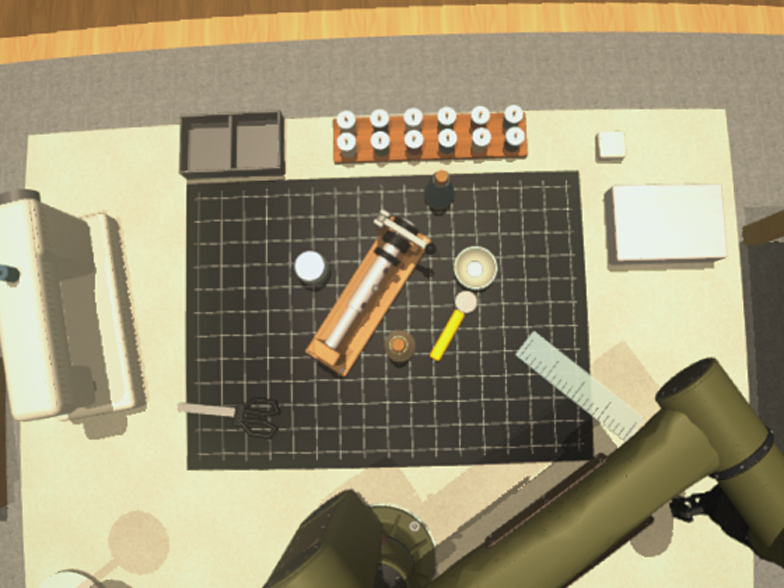

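View pics/s0.png

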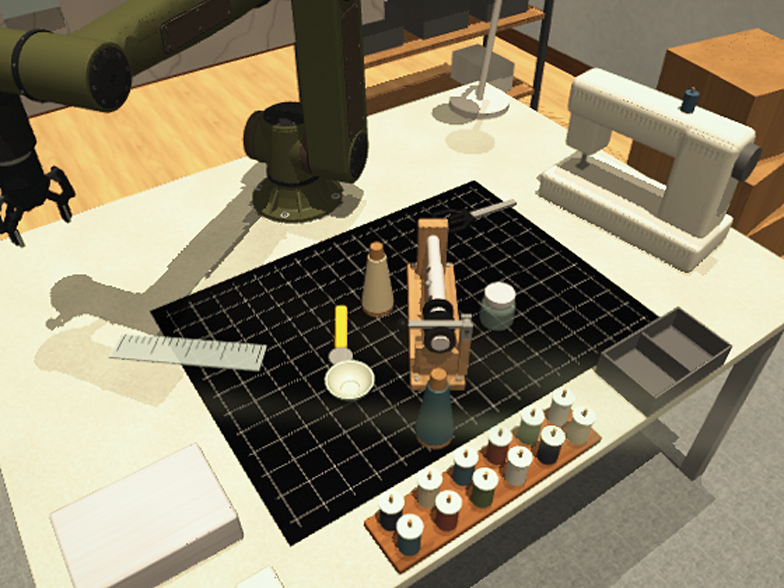

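The top view shows the stand running from (325,360) to (415,225), with the latch at its far end. The cone is at (398,345), the jar at (311,268), the bowl at (475,268), the cutter at (455,325) and cone b at (440,190). I'll zoom in to get the exact pose.

Run:
```python
from h import *
save("top","t1.png",(205,140,325,275),4.4); save("scene","s1.png",(270,140,350,290),4)
```

```text
(no output)
```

View pics/t1.png

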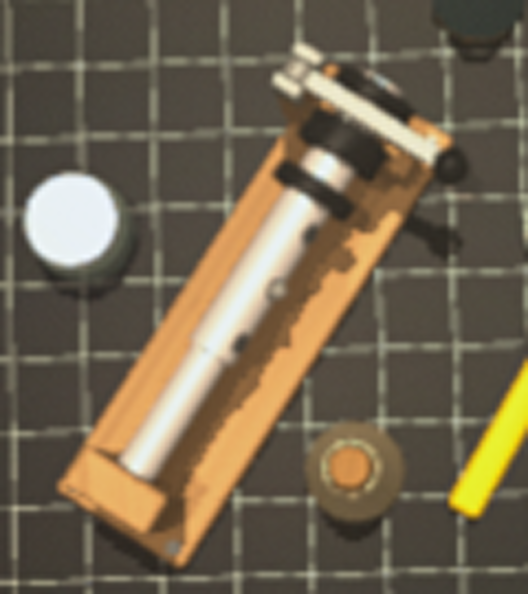

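View pics/s1.png

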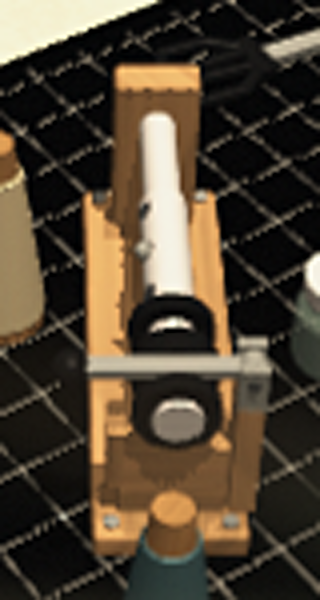

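```bash
cat >> h.py <<'E'
def S2W(p,P):
    P=np.atleast_2d(P); c,s=np.cos(p[2]),np.sin(p[2])
    return P@np.array([[c,-s,0],[s,c,0],[0,0,1]]).T+[p[0],p[1],0]
E
cat > fit.py <<'E'
from h import *
pin=[.024*np.cos(.5498),-.06,.115+.024*np.sin(.5498)]
ob=[("top",(451,163),(.065,.06,.1375)),("top",(279,290),pin),("top",(60,490),(-.05,-.245,.02)),("top",(180,567),(.05,-.245,.02)),("top",(454,140),(.05,.095,.02)),
("scene",(143,247),pin),("scene",(97,541),(.05,.095,.02)),("scene",(250,541),(-.05,.095,.02)),("scene",(72,364),(.065,.06,.1375))]
uv=[np.array([205,140])+np.array(u)/4.4 if n=="top" else np.array([270,140])+np.array(u)/4 for n,u,_ in ob]
f=lambda p:np.concatenate([proj(n,S2W(p,P))[0]-q for (n,_,P),q in zip(ob,uv)])
r=least_squares(f,[.5,-.1,-2],loss="soft_l1"); r2=least_squares(f,[.5,-.1,-.6],loss="soft_l1")
r=min(r,r2,key=lambda a:a.cost)
print(r.x,r.cost); print(f(r.x).reshape(-1,2).round(1))
for k,P in dict(knob=ob[0][2],pin=pin,hinge=(-.045,.06,.1375),end=(0,.085,.115)).items(): print(k,S2W(r.x,P).round(4))
for n,uvz in dict(cone_a=(350/4.4+205,466/4.4+140,.16),jar=(70/4.4+205,218/4.4+140,.075),bowl=(475/1.4,268/1.4,.032),coneb=(440/1.4,178/1.4,.16),cut=(436/1.4,356/1.4,.02),cut2=(466/1.4,302/1.4,.02)).items(): print(n,atz("top",uvz[:2],uvz[2]).round(3))
E
python3 fit.py
```

```text
[ 0.61321073 -0.0300659  -2.16271701] 4.623027547015937
[[-0.3 -0.1]
 [ 1.2  0.1]
 [-1.3 -1. ]
 [ 0.2 -0. ]
 [ 0.1 -1.2]
 [-1.2 -0.4]
 [-0.6 -1.2]
 [ 0.7 -1.3]
 [ 0.1  0.5]]
knob [[ 0.6267 -0.1175  0.1375]]
pin [[ 0.552  -0.0136  0.1275]]
hinge [[ 0.6881 -0.0262  0.1375]]
end [[ 0.6837 -0.0775  0.115 ]]
cone_a [ 0.442 -0.052  0.16 ]
jar [0.609 0.126 0.075]
bowl [ 0.598 -0.212  0.032]
coneb [ 0.758 -0.141  0.16 ]
cut [ 0.419 -0.125  0.02 ]
cut2 [ 0.529 -0.192  0.02 ]
```

```bash
cat >> h.py <<'E'
p0=[0.6132,-0.0301,-2.1627]
def sv(v): return S2W([0,0,p0[2]],v)[0]
def go(label,P,Rt):
    "P world TCP, Rt target matrix"
    s=manip.sense(); Rc=R.from_rotvec(s["ee_rot"]).as_matrix()
    print(label,(1000*Rc.T@(np.array(P)-s["tcp_pos"])).round(1).tolist(),R.from_matrix(Rc.T@Rt).as_rotvec().round(3).tolist())
def frame(y,z):
    y,z=np.array(y)/np.linalg.norm(y),np.array(z)/np.linalg.norm(z); return np.c_[np.cross(y,z),y,z]
RA=frame(sv([0,-1,0]),[0,0,-1])     # latch: tool down, closing along stand y
c,s_=np.cos(.5498),np.sin(.5498)
RB=frame(sv([-c,0,-s_]),sv([s_,0,-c])) # pinch along the pin axis
def st():
    s=manip.sense(); print({k:np.round(s[k],4).tolist() for k in("time_s","joints","tcp_pos","ee_rot","force","gripper_width","grasp_force")})
    q=S2W([0,0,-p0[2]],s["tcp_pos"]-[p0[0],p0[1],0])[0]; print("tcp in stand",q.round(4))
def knob(t): return S2W(p0,[-.045+.11*np.cos(t),.06,.1375+.11*np.sin(t)])[0]
E
python3 - <<'E'
from h import *
go("above",knob(0)+[0,0,.095],RA)
E
```

```text
above [-570.7, 315.5, -25.6] [0.001, 0.0, -0.702]
```

Emit:
{"api": "play_rows", "payload": {
  "commands": [
    {"linear": [-60, 30, -60], "turn": [0, 0, -0.1]},
    {"linear": [-570.7, 315.5, -60], "turn": [0, 0, -0.702]},
    {"linear": [-570.7, 315.5, -60], "turn": [0, 0, -0.702]},
    {"linear": [-570.7, 315.5, -60], "turn": [0, 0, -0.702]},
    {"linear": [-570.7, 315.5, -60], "turn": [0, 0, -0.702]},
    {"linear": [-570.7, 315.5, -60], "turn": [0, 0, -0.702]},
    {"linear": [-570.7, 315.5, -60], "turn": [0, 0, -0.702]},
    {"linear": [-570.7, 315.5, -60], "turn": [0, 0, -0.702]}
  ],
  "claw": 50,
  "grip_force": 25
}}

```text
time_s: 1.2
tcp_pos: [0.5089, -0.2348, 0.2624]
ee_rot: [-1.477, 2.772, -0.0]
force: [1.3, -1.3, -0.2]
gripper_width: 0.584
grasp_force: 0.0
```

Run:
```python
from h import *
st(); go("above",knob(0)+[0,0,.095],RA)
```

```text
{'time_s': 1.2, 'joints': [-0.0742, -0.0522, 0.0933, -0.0001, -1.7159, -0.5175], 'tcp_pos': [0.5089, -0.2348, 0.2624], 'ee_rot': [-1.4771, 2.7723, -0.0002], 'force': [1.2708, -1.3105, -0.2425], 'gripper_width': 0.5842, 'grasp_force': 0.0}
tcp in stand [0.2281 0.0276 0.2624]
above [-163.1, -32.4, 29.9] [-0.0, 0.0, 0.0]
```

Emit:
{"api": "play_rows", "payload": {
  "commands": [
    {"linear": [-163, -32.4, 0], "turn": [0, 0, 0]},
    {"linear": [-163, -32.4, 0], "turn": [0, 0, 0]},
    {"linear": [-163, -32.4, 0], "turn": [0, 0, 0]},
    {"linear": [-163, -32.4, 45], "turn": [0, 0, 0]},
    {"linear": [-163, -32.4, 80], "turn": [0, 0, 0]},
    {"linear": [-163, -32.4, 80], "turn": [0, 0, 0]}
  ]
}}

```text
time_s: 1.95
tcp_pos: [0.624, -0.1191, 0.1784]
ee_rot: [1.474, -2.767, -0.005]
force: [-0.4, -0.9, 0.9]
gripper_width: 0.588
grasp_force: 0.0
```

Run:
```python
from h import *
st(); go("grasp",knob(0)-[0,0,.005],RA)
save("scene","s2.png",(240,120,380,300),3.2)
print((proj("scene",[knob(0),manip.sense()["tcp_pos"]])-[240,120])*3.2)
```

```text
{'time_s': 1.95, 'joints': [0.1252, 0.1388, 0.1378, -0.0012, -1.5766, -0.717], 'tcp_pos': [0.624, -0.1191, 0.1784], 'ee_rot': [1.4744, -2.7675, -0.0054], 'force': [-0.3961, -0.8714, 0.8723], 'gripper_width': 0.5883, 'grasp_force': 0.0}
tcp in stand [0.0678 0.0586 0.1784]
grasp [-3.0, -1.7, 45.9] [0.006, -0.004, 0.0]
[[153.73226156 356.85350552]
 [150.72279931 314.3952896 ]]
```

View pics/s2.png

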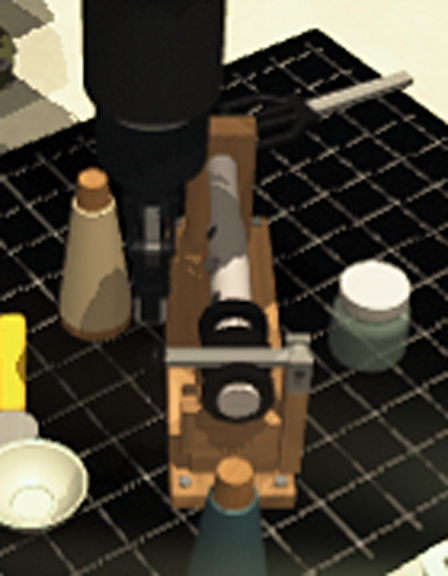

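The gripper is above the knob with its fingertips at about (150,315). The bar runs from (165,355) to (300,360), where I expected it. I'll go down and close.

Emit:
{"api": "play_rows", "payload": {
  "commands": [
    {"linear": [-2, -1, 20], "turn": [0.0, 0, 0]},
    {"linear": [-2, -1, 44], "turn": [0.0, 0, 0]},
    {"linear": [-2, -1, 44], "turn": [0, 0, 0]},
    {"linear": [-2, -1, 44], "turn": [0, 0, 0]}
  ]
}}

```text
time_s: 2.5
tcp_pos: [0.6281, -0.1186, 0.14]
ee_rot: [-1.476, 2.771, -0.002]
force: [0.3, 0.6, 0.9]
gripper_width: 0.581
grasp_force: 0.0
```

Emit:
{"api": "play_rows", "payload": {
  "commands": [
    {"linear": [0, 0, 0], "turn": [0, 0, 0]},
    {"linear": [0, 0, 0], "turn": [0, 0, 0]},
    {"linear": [0, 0, 0], "turn": [0, 0, 0]},
    {"linear": [0, 0, 0], "turn": [0, 0, 0]},
    {"linear": [0, 0, 0], "turn": [0, 0, 0]},
    {"linear": [0, 0, 0], "turn": [0, 0, 0]}
  ],
  "claw": 15
}}

```text
time_s: 3.25
tcp_pos: [0.6275, -0.1183, 0.1381]
ee_rot: [1.477, -2.773, -0.0]
force: [-0.1, -0.4, 0.4]
gripper_width: 0.177
grasp_force: 0.0
```

Run:
```python
from h import *
st()
for t in (.3,.6,.9,1.2,1.5,1.8): go(t,knob(t)-[0,0,.005],RA)
```

```text
{'time_s': 3.25, 'joints': [0.1264, 0.1448, 0.071, -0.0001, -1.4972, -0.7183], 'tcp_pos': [0.6275, -0.1183, 0.1381], 'ee_rot': [1.4769, -2.7727, -0.0002], 'force': [-0.104, -0.3693, 0.3755], 'gripper_width': 0.1767, 'grasp_force': 0.0}
tcp in stand [0.0653 0.0611 0.1381]
0.3 [-5.2, 1.1, -26.9] [0.0, -0.0, -0.0]
0.6 [-19.5, 1.1, -56.5] [0.0, -0.0, -0.0]
0.9 [-41.9, 1.1, -80.5] [0.0, -0.0, -0.0]
1.2 [-70.4, 1.1, -96.9] [0.0, -0.0, -0.0]
1.5 [-102.5, 1.1, -104.1] [0.0, -0.0, -0.0]
1.8 [-135.2, 1.1, -101.5] [0.0, -0.0, -0.0]
```

Run:
```python
from h import *
a=cv2.cvtColor(manip.read_camera("scene"),cv2.COLOR_RGB2BGR)[180:270,250:340]
b=cv2.cvtColor(manip.read_camera("top"),cv2.COLOR_RGB2BGR)[135:225,250:340]
im=np.hstack([cv2.resize(x,None,fx=4.4,fy=4.4,interpolation=cv2.INTER_CUBIC) for x in(a,b)])
im=np.clip((im/255.)**.55*255,0,255).astype(np.uint8)
cv2.imwrite("pics/k.png",im)
print((proj("scene",[knob(0)])-[250,180])*4.4,(proj("top",[knob(0)])-[250,135])*4.4+[396,0])
```

```text
[[167.38185964 226.67357009]] [[647.58763913 184.51493229]]
```

View pics/k.png

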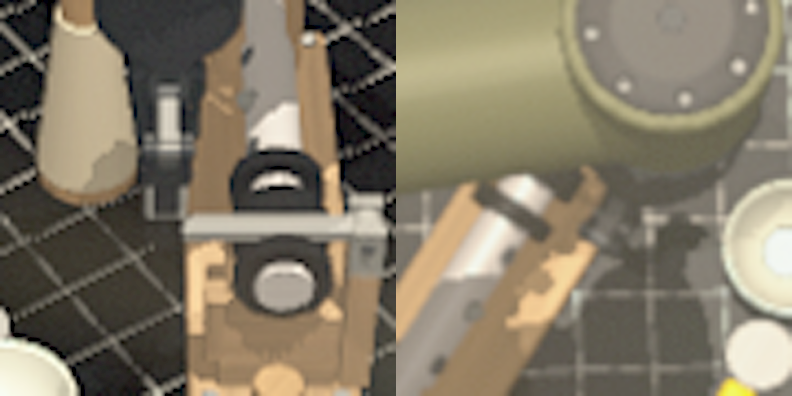

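Run:
```python
from h import *
s=manip.sense(); t=s["tcp_pos"]; print(manip.tcp_to_tips)
for w in (-.0075,.0075):
  print(w,(proj("scene",[t+sv([0,w,0])-[0,0,manip.tcp_to_tips],t+sv([0,w,0])])-[250,180])*4.4)
b=cv2.cvtColor(manip.read_camera("scene"),cv2.COLOR_RGB2BGR)[205:245,270:325]
im=cv2.resize(b,None,fx=12,fy=12,interpolation=cv2.INTER_CUBIC)
im=np.clip((im/255.)**.4*255,0,255).astype(np.uint8); cv2.imwrite("pics/k2.png",im)
```

```text
0.014
-0.0075 [[166.44075388 235.35308137]
 [166.71260678 217.53273403]]
0.0075 [[166.78358998 254.88660719]
 [167.06136131 237.0650394 ]]
```

View pics/k2.png

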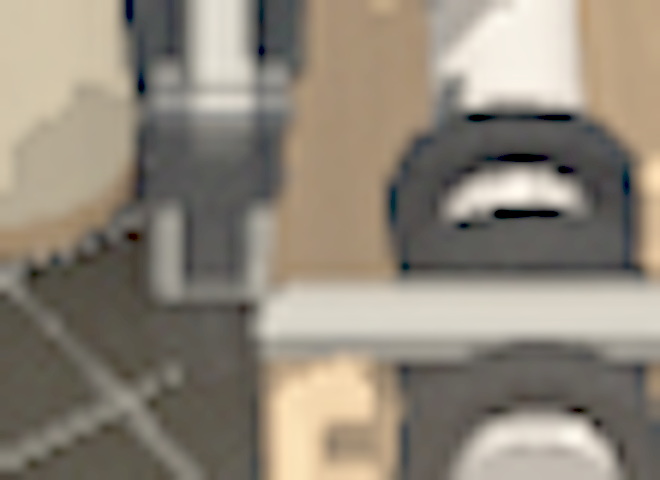

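The fingertips end at about (215,300) in this crop, level with the top of the knob, so they closed above the ball. I'll open, go lower and close again.

Emit:
{"api": "play_rows", "payload": {
  "commands": [
    {"linear": [0, 0, 0], "turn": [0, 0, 0]},
    {"linear": [0, 0, 0], "turn": [0, 0, 0]},
    {"linear": [0, 0, 0], "turn": [0, 0, 0]},
    {"linear": [0, 1, 10], "turn": [0, 0, 0]},
    {"linear": [0, 1, 16], "turn": [0, 0, 0]},
    {"linear": [0, 1, 16], "turn": [0, 0, 0]}
  ],
  "claw": 50
}}

```text
time_s: 4.15
tcp_pos: [0.6261, -0.1177, 0.121]
ee_rot: [1.476, -2.771, -0.001]
force: [-0.6, -0.4, -0.3]
gripper_width: 0.583
grasp_force: 0.0
```

Emit:
{"api": "play_rows", "payload": {
  "commands": [
    {"linear": [0, 0, 0], "turn": [0, 0, 0]},
    {"linear": [0, 0, 0], "turn": [0, 0, 0]},
    {"linear": [0, 0, 0], "turn": [0, 0, 0]},
    {"linear": [0, 0, 0], "turn": [0, 0, 0]},
    {"linear": [0, 0, 0], "turn": [0, 0, 0]}
  ],
  "claw": 12
}}

```text
time_s: 4.78
tcp_pos: [0.6259, -0.1173, 0.1232]
ee_rot: [1.477, -2.772, -0.002]
force: [-5.9, 3.3, 5.3]
gripper_width: 0.14
grasp_force: 4.5
```

Run:
```python
from h import *
st()
a=cv2.cvtColor(manip.read_camera("scene"),cv2.COLOR_RGB2BGR)[180:270,250:340]
cv2.imwrite("pics/k3.png",np.clip((cv2.resize(a,None,fx=4.4,fy=4.4)/255.)**.45*255,0,255).astype(np.uint8))
```

```text
{'time_s': 4.775, 'joints': [0.128, 0.1446, 0.0438, -0.0007, -1.4711, -0.7194], 'tcp_pos': [0.6259, -0.1173, 0.1232], 'ee_rot': [1.4772, -2.7719, -0.0016], 'force': [-5.9303, 3.2707, 5.3123], 'gripper_width': 0.1404, 'grasp_force': 4.5243}
tcp in stand [0.0653 0.0592 0.1232]
```

View pics/k3.png

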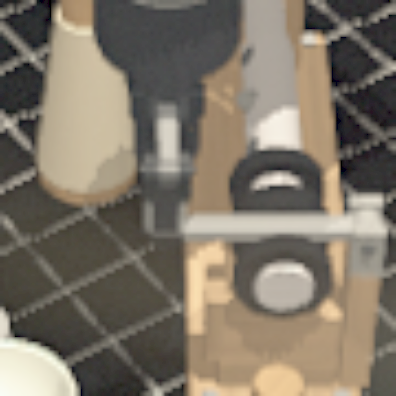

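Run:
```python
from h import *
s=manip.sense(); t=s["tcp_pos"]
old=cv2.imread("pics/s1.png")[260:420,0:160]            # native 270..310, 205..245
new=cv2.cvtColor(manip.read_camera("scene"),cv2.COLOR_RGB2BGR)[205:245,270:310]
S=lambda x:np.clip((x/90.)**.7*255,0,255).astype(np.uint8)
A=S(cv2.resize(old,(390,390))); B=S(cv2.resize(new,(390,390),interpolation=cv2.INTER_NEAREST)); 
cv2.imwrite("pics/k4.png",np.hstack([A,B]))
k=390/40
for n,P in dict(knob=knob(0),tcp=t,tip=t-[0,0,.014],grasp=t+[0,0,.005],body=t+[0,0,.059]).items(): print(n,(proj("scene",P)[0]-[270,205])*k)
```

```text
knob [175.90298444 258.53802464]
tcp [174.15230747 296.44203972]
tip [173.55366502 335.24578676]
grasp [174.36822946 282.42843464]
body [176.77379792 125.66589742]
```

View pics/k4.png

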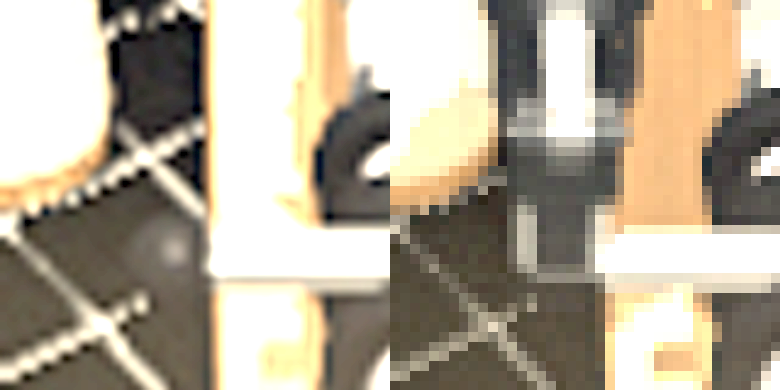

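The near finger hides the knob, and the fingertips end at (560,275), too high. The upward force also says they are wedging on the top of the ball. I'll open, go lower and try again.

Emit:
{"api": "play_rows", "payload": {
  "commands": [
    {"linear": [0, 0, 0], "turn": [0, 0, 0]},
    {"linear": [0, 0, 0], "turn": [0, 0, 0]},
    {"linear": [0, 0, 0], "turn": [0, 0, 0]},
    {"linear": [0, 0, 6], "turn": [0, 0, 0]},
    {"linear": [0, 0, 11], "turn": [0, 0, 0]},
    {"linear": [0, 0, 11], "turn": [0, 0, 0]}
  ],
  "claw": 50
}}

```text
time_s: 5.62
tcp_pos: [0.6262, -0.1178, 0.1102]
ee_rot: [1.476, -2.772, -0.001]
force: [0.7, 0.3, 0.4]
gripper_width: 0.583
grasp_force: 0.0
```

Emit:
{"api": "play_rows", "payload": {
  "commands": [
    {"linear": [0, 0, 0], "turn": [0, 0, 0]},
    {"linear": [0, 0, 0], "turn": [0, 0, 0]},
    {"linear": [0, 0, 0], "turn": [0, 0, 0]},
    {"linear": [0, 0, 0], "turn": [0, 0, 0]}
  ],
  "claw": 15
}}

```text
time_s: 6.12
tcp_pos: [0.6255, -0.1171, 0.1116]
ee_rot: [1.477, -2.771, -0.003]
force: [-7.3, 3.6, 3.0]
gripper_width: 0.256
grasp_force: 24.4
```

Run:
```python
from h import *
st()
```

```text
{'time_s': 6.125, 'joints': [0.1281, 0.148, 0.0266, -0.0014, -1.4516, -0.7195], 'tcp_pos': [0.6255, -0.1171, 0.1116], 'ee_rot': [1.4767, -2.7711, -0.0033], 'force': [-7.2962, 3.6398, 3.0399], 'gripper_width': 0.2559, 'grasp_force': 24.4282}
tcp in stand [0.0653 0.0587 0.1116]
```

Emit:
{"api": "play_rows", "payload": {
  "commands": [
    {"linear": [0, 0, 0], "turn": [0, 0, 0]},
    {"linear": [0, 0, 0], "turn": [0, 0, 0]},
    {"linear": [0, 1.5, 8], "turn": [0, 0, 0]},
    {"linear": [0, 1.5, 8], "turn": [0, 0, 0]},
    {"linear": [0, 1.5, 8], "turn": [0, 0, 0]}
  ],
  "claw": 40
}}

```text
time_s: 6.75
tcp_pos: [0.6254, -0.117, 0.103]
ee_rot: [1.477, -2.773, -0.0]
force: [-0.6, 0.3, -0.4]
gripper_width: 0.472
grasp_force: 0.0
```

Emit:
{"api": "play_rows", "payload": {
  "commands": [
    {"linear": [0, 0, 0], "turn": [0, 0, 0]},
    {"linear": [0, 0, 0], "turn": [0, 0, 0]},
    {"linear": [0, 0, 0], "turn": [0, 0, 0]},
    {"linear": [0, 0, 0], "turn": [0, 0, 0]}
  ],
  "claw": 15
}}

```text
time_s: 7.25
tcp_pos: [0.6254, -0.1169, 0.1035]
ee_rot: [-1.477, 2.773, -0.0]
force: [-1.3, 0.5, 0.7]
gripper_width: 0.253
grasp_force: 24.5
```

Run:
```python
from h import *
st()
s=manip.sense(); o=s["tcp_pos"]-knob(0)
for t in (.2,.4,.6,.8,1.0,1.2,1.4,1.6,1.75): go(t,knob(t)+o,RA)
```

```text
{'time_s': 7.25, 'joints': [0.1291, 0.1477, 0.011, -0.0, -1.4339, -0.721], 'tcp_pos': [0.6254, -0.1169, 0.1035], 'ee_rot': [-1.4769, 2.7727, -0.0], 'force': [-1.3087, 0.467, 0.7105], 'gripper_width': 0.2534, 'grasp_force': 24.4824}
tcp in stand [0.0652 0.0586 0.1035]
0.2 [-2.2, -0.0, -21.9] [-0.0, 0.0, -0.0]
0.4 [-8.7, -0.0, -42.8] [-0.0, 0.0, -0.0]
0.6 [-19.2, -0.0, -62.1] [-0.0, 0.0, -0.0]
0.8 [-33.4, -0.0, -78.9] [-0.0, 0.0, -0.0]
1.0 [-50.6, -0.0, -92.6] [-0.0, 0.0, -0.0]
1.2 [-70.2, -0.0, -102.5] [-0.0, 0.0, -0.0]
1.4 [-91.3, -0.0, -108.4] [-0.0, 0.0, -0.0]
1.6 [-113.2, -0.0, -109.9] [-0.0, 0.0, -0.0]
1.75 [-129.6, -0.0, -108.2] [-0.0, 0.0, -0.0]
```

Emit:
{"api": "play_rows", "payload": {
  "commands": [
    {"linear": [-2.2, 0, -21.9], "turn": [0, 0, 0]},
    {"linear": [-8.7, 0, -42.8], "turn": [0, 0, 0]},
    {"linear": [-19.2, 0, -62.1], "turn": [0, 0, 0]},
    {"linear": [-33.4, 0, -78.9], "turn": [0, 0, 0]},
    {"linear": [-50.6, 0, -92.6], "turn": [0, 0, 0]},
    {"linear": [-50.6, 0, -92.6], "turn": [0, 0, 0]}
  ]
}}

```text
time_s: 8.0
tcp_pos: [0.654, -0.0743, 0.196]
ee_rot: [1.478, -2.772, 0.0]
force: [-1.8, -0.7, 0.9]
gripper_width: 0.257
grasp_force: 25.2
```

Run:
```python
from h import *
st()
o=np.array([0.6254,-.1169,.1035])-knob(0)
for t in (1.0,1.2,1.4,1.6,1.75,1.8): go(t,knob(t)+o,RA)
```

```text
{'time_s': 8.0, 'joints': [0.1901, 0.1942, 0.2315, 0.0, -1.6081, -0.7811], 'tcp_pos': [0.654, -0.0743, 0.196], 'ee_rot': [1.4782, -2.7721, 0.0], 'force': [-1.7591, -0.7246, 0.8879], 'gripper_width': 0.257, 'grasp_force': 25.1837}
tcp in stand [0.0139 0.0585 0.196 ]
1.0 [0.8, -0.0, -0.0] [-0.0, -0.0, 0.001]
1.2 [-18.8, -0.0, -10.0] [-0.0, -0.0, 0.001]
1.4 [-40.0, -0.1, -15.9] [-0.0, -0.0, 0.001]
1.6 [-61.9, -0.1, -17.4] [-0.0, -0.0, 0.001]
1.75 [-78.3, -0.1, -15.7] [-0.0, -0.0, 0.001]
1.8 [-83.7, -0.1, -14.6] [-0.0, -0.0, 0.001]
```

Still gripped, with low forces. I'll carry on past upright.

Emit:
{"api": "play_rows", "payload": {
  "commands": [
    {"linear": [-18.8, 0, -10], "turn": [0, 0, 0]},
    {"linear": [-40, 0, -15.9], "turn": [0, 0, 0]},
    {"linear": [-62, 0, -17.4], "turn": [0, 0, 0]},
    {"linear": [-78.3, 0, -15.7], "turn": [0, 0, 0]},
    {"linear": [-82, 0, -15], "turn": [0, 0, 0]},
    {"linear": [-82, 0, -15], "turn": [0, 0, 0]},
    {"linear": [-82, 0, -15], "turn": [0, 0, 0]}
  ]
}}

```text
time_s: 8.88
tcp_pos: [0.6995, -0.0067, 0.2115]
ee_rot: [-1.477, 2.771, -0.0]
force: [-2.7, 2.1, 5.5]
gripper_width: 0.237
grasp_force: 23.7
```

Run:
```python
from h import *
st()
```

```text
{'time_s': 8.875, 'joints': [0.2751, 0.3089, 0.395, -0.0001, -1.6557, -0.8665], 'tcp_pos': [0.6995, -0.0067, 0.2115], 'ee_rot': [-1.4772, 2.7713, -0.0003], 'force': [-2.7233, 2.0883, 5.4807], 'gripper_width': 0.2371, 'grasp_force': 23.6818}
tcp in stand [-0.0676  0.0586  0.2115]
```

Emit:
{"api": "play_rows", "payload": {
  "commands": [
    {"linear": [0, 0, 0], "turn": [0, 0, 0]},
    {"linear": [0, 0, 0], "turn": [0, 0, 0]},
    {"linear": [0, 0, 0], "turn": [0, 0, 0]},
    {"linear": [0, 0, -30], "turn": [0, 0, 0]},
    {"linear": [0, 0, -60], "turn": [0, 0, 0]},
    {"linear": [0, 0, -60], "turn": [0, 0, 0]}
  ],
  "claw": 55
}}

```text
time_s: 9.62
tcp_pos: [0.7003, -0.0073, 0.2742]
ee_rot: [-1.474, 2.769, -0.003]
force: [-0.1, -0.4, 0.5]
gripper_width: 0.642
grasp_force: 0.0
```

Run:
```python
from h import *
st()
pinr=.020
# pinch: aim so the nominal TCP is 120 mm back along tool z from tube axis at the pin
A=S2W(p0,[0,-.06,.115])[0]
go("pre",A-RB[:,2]*.12,RB)
go("preflip",A-RB[:,2]*.12,RB@np.diag([-1,-1,1]))
```

```text
{'time_s': 9.625, 'joints': [0.2746, 0.3323, 0.5384, 0.0011, -1.7717, -0.8668], 'tcp_pos': [0.7003, -0.0073, 0.2742], 'ee_rot': [-1.4739, 2.7689, -0.0034], 'force': [-0.1486, -0.4331, 0.4686], 'gripper_width': 0.6418, 'grasp_force': 0.0}
tcp in stand [-0.0675  0.0595  0.2742]
pre [5.1, 119.8, 56.3] [0.43, 0.436, 1.525]
preflip [5.1, 119.8, 56.3] [-0.437, 0.43, -1.529]
```

Emit:
{"api": "play_rows", "payload": {
  "commands": [
    {"linear": [5, 60, -20], "turn": [0, 0, 0]},
    {"linear": [5, 120, -20], "turn": [0, 0, 0]},
    {"linear": [5, 120, 0], "turn": [0.43, 0.436, 1.525]},
    {"linear": [5, 120, 0], "turn": [0.43, 0.436, 1.525]},
    {"linear": [5, 120, 0], "turn": [0.43, 0.436, 1.525]},
    {"linear": [5, 120, 0], "turn": [0.43, 0.436, 1.525]},
    {"linear": [5, 120, 0], "turn": [0.43, 0.436, 1.525]},
    {"linear": [5, 120, 30], "turn": [0.43, 0.436, 1.525]}
  ],
  "claw": 70
}}

```text
time_s: 10.62
tcp_pos: [0.5977, 0.0562, 0.242]
ee_rot: [-0.128, -2.968, 0.576]
force: [0.0, 0.3, -0.5]
gripper_width: 0.818
grasp_force: 0.0
```

Emit:
{"api": "play_rows", "payload": {
  "commands": [
    {"linear": [0, 0, 0], "turn": [0, 0, 0]},
    {"linear": [0, 0, 0], "turn": [0, 0, 0]}
  ]
}}

```text
time_s: 10.88
tcp_pos: [0.5973, 0.0556, 0.2417]
ee_rot: [-0.114, -2.967, 0.573]
force: [0.7, 0.8, 1.2]
gripper_width: 0.822
grasp_force: 0.0
```

Run:
```python
from h import *
st()
A=S2W(p0,[0,-.06,.115])[0]
go("pre",A-RB[:,2]*.12,RB)
```

```text
{'time_s': 10.875, 'joints': [0.5752, 0.2362, 0.2215, 0.2506, -1.8697, -2.1865], 'tcp_pos': [0.5973, 0.0556, 0.2417], 'ee_rot': [-0.1138, -2.9667, 0.5734], 'force': [0.7204, 0.8107, 1.2295], 'gripper_width': 0.8219, 'grasp_force': 0.0}
tcp in stand [-0.0622 -0.0611  0.2417]
pre [-3.6, 9.0, 22.4] [0.134, 0.135, 0.487]
```

Emit:
{"api": "play_rows", "payload": {
  "commands": [
    {"linear": [-3.6, 9, 22], "turn": [0.134, 0.135, 0.487]},
    {"linear": [-3.6, 9, 22], "turn": [0.134, 0.135, 0.487]},
    {"linear": [-3.6, 9, 22], "turn": [0.134, 0.135, 0.487]},
    {"linear": [-3.6, 9, 22], "turn": [0.134, 0.135, 0.487]},
    {"linear": [-3.6, 9, 22], "turn": [0.134, 0.135, 0.487]}
  ]
}}

```text
time_s: 11.5
tcp_pos: [0.5985, 0.0556, 0.2183]
ee_rot: [-0.841, -2.757, 0.773]
force: [-1.2, 0.8, 0.9]
gripper_width: 0.819
grasp_force: 0.0
```

Run:
```python
from h import *
st()
A=S2W(p0,[0,-.06,.115])[0]
go("pre",A-RB[:,2]*.12,RB)
t=manip.sense()["tcp_pos"]
a=cv2.cvtColor(manip.read_camera("scene"),cv2.COLOR_RGB2BGR)[120:250,250:350]
b=cv2.cvtColor(manip.read_camera("top"),cv2.COLOR_RGB2BGR)[140:270,205:305]
im=np.hstack([cv2.resize(x,None,fx=4,fy=4,interpolation=cv2.INTER_CUBIC) for x in(a,b)])
cv2.imwrite("pics/p.png",np.clip((im/255.)**.55*255,0,255).astype(np.uint8))
P={"tcp":t,"tip":t+RB[:,2]*.014,"tip+y":t+RB[:,2]*.014+RB[:,1]*.035,"tip-y":t+RB[:,2]*.014-RB[:,1]*.035,"pin":S2W(p0,[.0205,-.06,.1275])[0]}
for n,p in P.items(): print(n,((proj("scene",p)[0]-[250,120])*4).round(),((proj("top",p)[0]-[205,140])*4+[400,0]).round())
```

```text
{'time_s': 11.5, 'joints': [0.5582, 0.4115, 0.3544, 0.237, -2.0099, -2.6745], 'tcp_pos': [0.5985, 0.0556, 0.2183], 'ee_rot': [-0.8409, -2.7568, 0.7734], 'force': [-1.2468, 0.7671, 0.9188], 'gripper_width': 0.8189, 'grasp_force': 0.0}
tcp in stand [-0.0629 -0.06    0.2183]
pre [-0.0, 0.3, 0.9] [0.003, 0.0, -0.0]
tcp [358. 216.] [540. 180.]
tip [344. 231.] [552. 189.]
tip+y [390. 254.] [516. 169.]
tip-y [298. 208.] [588. 210.]
pin [218. 325.] [659. 264.]
```

View pics/p.png

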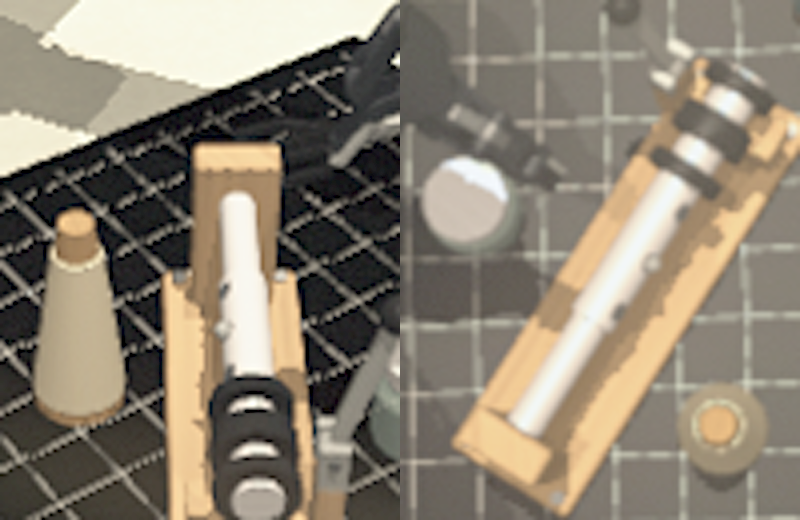

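The latch is leaning back and open. Both views put the fingertips about 38 mm behind nominal along the tool's z, which matches what happened at the knob. I'll allow for that on the approach.

Run:
```python
from h import *
A=S2W(p0,[-.0015,-.0615,.115])[0]
go("in",A+RB[:,2]*.036,RB)
```

```text
in [1.2, 1.3, 156.0] [0.002, -0.0, -0.001]
```

Emit:
{"api": "play_rows", "payload": {
  "commands": [
    {"linear": [1.2, 1.3, 50], "turn": [0, 0, 0]},
    {"linear": [1.2, 1.3, 90], "turn": [0, 0, 0]},
    {"linear": [1.2, 1.3, 120], "turn": [0, 0, 0]},
    {"linear": [1.2, 1.3, 140], "turn": [0, 0, 0]},
    {"linear": [1.2, 1.3, 156], "turn": [0, 0, 0]},
    {"linear": [1.2, 1.3, 156], "turn": [0, 0, 0]},
    {"linear": [1.2, 1.3, 156], "turn": [0, 0, 0]}
  ]
}}

```text
time_s: 12.48
tcp_pos: [0.5528, -0.0098, 0.0841]
ee_rot: [-0.845, -2.755, 0.776]
force: [-0.1, -0.7, 1.0]
gripper_width: 0.82
grasp_force: 0.0
```

Run:
```python
from h import *
st()
A=S2W(p0,[-.0015,-.0615,.115])[0]
go("in",A+RB[:,2]*.036,RB)
b=cv2.cvtColor(manip.read_camera("top"),cv2.COLOR_RGB2BGR)[165:245,220:300]
a=cv2.cvtColor(manip.read_camera("scene"),cv2.COLOR_RGB2BGR)[160:240,260:340]
im=np.hstack([cv2.resize(x,None,fx=5,fy=5,interpolation=cv2.INTER_CUBIC) for x in(a,b)])
cv2.imwrite("pics/q.png",np.clip((im/255.)**.55*255,0,255).astype(np.uint8))
```

```text
{'time_s': 12.475, 'joints': [0.5096, 0.2894, -0.0451, 0.2411, -1.7311, -2.6971], 'tcp_pos': [0.5528, -0.0098, 0.0841], 'ee_rot': [-0.8445, -2.7545, 0.7762], 'force': [-0.1141, -0.7101, 1.0303], 'gripper_width': 0.8195, 'grasp_force': 0.0}
tcp in stand [ 0.0169 -0.0615  0.0841]
in [0.0, -0.4, 0.1] [0.001, -0.0, -0.003]
```

View pics/q.png

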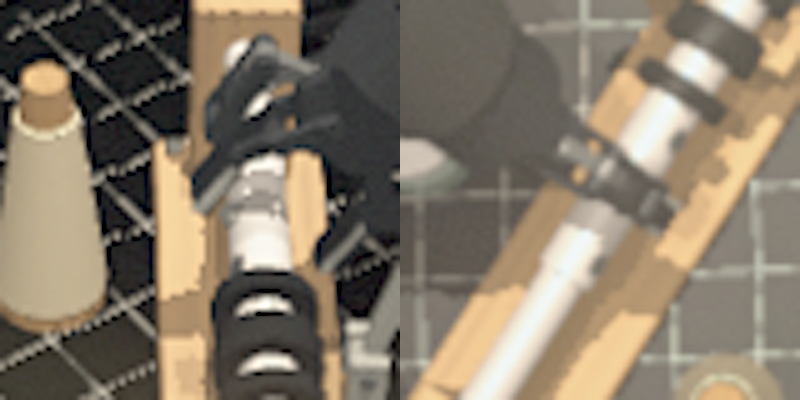

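The fingers straddle the tube, and the pin, at about (641,204) in the right panel, is under the upper finger. Closing.

Emit:
{"api": "play_rows", "payload": {
  "commands": [
    {"linear": [0, 0, 0], "turn": [0, 0, 0]},
    {"linear": [0, 0, 0], "turn": [0, 0, 0]},
    {"linear": [0, 0, 0], "turn": [0, 0, 0]},
    {"linear": [0, 0, 0], "turn": [0, 0, 0]},
    {"linear": [0, 0, 0], "turn": [0, 0, 0]}
  ],
  "claw": 20,
  "grip_force": 50
}}

```text
time_s: 13.2
tcp_pos: [0.5521, -0.0111, 0.0853]
ee_rot: [-0.845, -2.752, 0.781]
force: [-2.3, -2.2, 8.0]
gripper_width: 0.358
grasp_force: 49.8
```

Run:
```python
from h import *
st(); s=manip.sense(); Rc=R.from_rotvec(s["ee_rot"]).as_matrix(); print("tool force",(Rc.T@s["force"]).round(1), "y dir in tool",(Rc.T@sv([0,1,0])).round(3))
A=S2W(p0,[-.0015,-.0615,.115])[0]
go("in",A+RB[:,2]*.036,RB)
```

```text
{'time_s': 13.2, 'joints': [0.5089, 0.2888, -0.0454, 0.2427, -1.7345, -2.6972], 'tcp_pos': [0.5521, -0.0111, 0.0853], 'ee_rot': [-0.8454, -2.752, 0.7807], 'force': [-2.2936, -2.1826, 8.0096], 'gripper_width': 0.3576, 'grasp_force': 49.7572}
tcp in stand [ 0.0183 -0.0613  0.0853]
tool force [ 0.7 -6.8 -5.2] y dir in tool [-1.     0.004 -0.001]
in [0.2, 1.4, 0.4] [-0.003, -0.001, -0.004]
```

The measured 30.6 mm (ball 24 read 21.7) means the tube is gripped with the pin flush. Sliding out now.

Emit:
{"api": "play_rows", "payload": {
  "commands": [
    {"linear": [0, 0, 0], "turn": [0, 0, 0]},
    {"linear": [-3, -1, 0], "turn": [0, 0, 0]},
    {"linear": [-7, -1, 0], "turn": [0, 0, 0]},
    {"linear": [-11, -1, 0], "turn": [0, 0, 0]},
    {"linear": [-15, -1, 0], "turn": [0, 0, 0]},
    {"linear": [-19, -1, 0], "turn": [0, 0, 0]},
    {"linear": [-19, -1, 0], "turn": [0, 0, 0]}
  ],
  "grip_force": 70
}}

```text
time_s: 14.08
tcp_pos: [0.568, -0.0217, 0.0854]
ee_rot: [-0.845, -2.754, 0.779]
force: [0.5, -1.1, 6.3]
gripper_width: 0.349
grasp_force: 69.1
```

```bash
cat > a.py <<'E'
from h import *
st(); s=manip.sense(); Rc=R.from_rotvec(s["ee_rot"]).as_matrix(); print("tool force",(Rc.T@s["force"]).round(1))
g=cv2.cvtColor(manip.read_camera("top"),cv2.COLOR_RGB2BGR); cv2.imwrite("pics/l.png",g)
E
python3 a.py
```

```text
{'time_s': 14.075, 'joints': [0.4821, 0.3205, -0.01, 0.2554, -1.7298, -2.6709], 'tcp_pos': [0.568, -0.0217, 0.0854], 'ee_rot': [-0.8449, -2.7539, 0.7786], 'force': [0.5302, -1.0854, 6.3085], 'gripper_width': 0.3495, 'grasp_force': 69.1038}
tcp in stand [ 0.0183 -0.0422  0.0854]
tool force [-1.1 -3.8 -5.1]
```

Force along the rail is only about 1 N, so the tube is moving with the grip. I'll do the rest.

Emit:
{"api": "play_rows", "payload": {
  "commands": [
    {"linear": [-5, 0, 0], "turn": [0, 0, 0]},
    {"linear": [-10, 0, 0], "turn": [0, 0, 0]},
    {"linear": [-14, 0, 0], "turn": [0, 0, 0]},
    {"linear": [-18, 0, 0], "turn": [0, 0, 0]},
    {"linear": [-21, 0, 0], "turn": [0, 0, 0]},
    {"linear": [-21, 0, 0], "turn": [0, 0, 0]},
    {"linear": [-21, 0, 0], "turn": [0, 0, 0]}
  ]
}}

```text
time_s: 15.0
tcp_pos: [0.5856, -0.0335, 0.0854]
ee_rot: [-0.845, -2.755, 0.778]
force: [1.1, -1.1, 6.6]
gripper_width: 0.353
grasp_force: 69.8
```

```bash
python3 a.py
```

```text
{'time_s': 15.0, 'joints': [0.4537, 0.3579, 0.0323, 0.2691, -1.7267, -2.6436], 'tcp_pos': [0.5856, -0.0335, 0.0854], 'ee_rot': [-0.8453, -2.7546, 0.7783], 'force': [1.1097, -1.1022, 6.567], 'gripper_width': 0.3526, 'grasp_force': 69.7785}
tcp in stand [ 0.0182 -0.021   0.0854]
tool force [-1.6 -3.7 -5.4]
```

Now a check that the pin has locked: push gently 3 mm further and look for resistance.

Emit:
{"api": "play_rows", "payload": {
  "commands": [
    {"linear": [-1.5, 0, 0], "turn": [0, 0, 0]},
    {"linear": [-3, 0, 0], "turn": [0, 0, 0]},
    {"linear": [-3, 0, 0], "turn": [0, 0, 0]}
  ]
}}

```text
time_s: 15.42
tcp_pos: [0.587, -0.0346, 0.0854]
ee_rot: [-0.844, -2.752, 0.778]
force: [-4.5, 3.7, 7.1]
gripper_width: 0.352
grasp_force: 69.8
```

```bash
python3 a.py
```

```text
{'time_s': 15.425, 'joints': [0.4506, 0.363, 0.0384, 0.2691, -1.7287, -2.6399], 'tcp_pos': [0.587, -0.0346, 0.0854], 'ee_rot': [-0.8443, -2.7524, 0.7778], 'force': [-4.4738, 3.7431, 7.1261], 'gripper_width': 0.3522, 'grasp_force': 69.8167}
tcp in stand [ 0.0183 -0.0192  0.0854]
tool force [ 5.8 -3.2 -6.4]
```

It's locked: the force builds after about 1.5 mm of play. I'll return to centre, release and back out.

Emit:
{"api": "play_rows", "payload": {
  "commands": [
    {"linear": [2.6, 0, 0], "turn": [0, 0, 0]},
    {"linear": [2.6, 0, 0], "turn": [0, 0, 0]},
    {"linear": [2.6, 0, 0], "turn": [0, 0, 0]}
  ]
}}

```text
time_s: 15.85
tcp_pos: [0.5857, -0.0336, 0.0854]
ee_rot: [-0.845, -2.754, 0.778]
force: [0.0, 1.2, 6.2]
gripper_width: 0.353
grasp_force: 69.7
```

Emit:
{"api": "play_rows", "payload": {
  "commands": [
    {"linear": [0, 0, 0], "turn": [0, 0, 0]},
    {"linear": [0, 0, 0], "turn": [0, 0, 0]},
    {"linear": [0, 0, 0], "turn": [0, 0, 0]},
    {"linear": [0, 0, 0], "turn": [0, 0, 0]},
    {"linear": [0, 0, -40], "turn": [0, 0, 0]},
    {"linear": [0, 0, -90], "turn": [0, 0, 0]},
    {"linear": [0, 0, -150], "turn": [0, 0, 0]},
    {"linear": [0, 0, -150], "turn": [0, 0, 0]}
  ],
  "claw": 70,
  "grip_force": 25
}}

```text
time_s: 16.85
tcp_pos: [0.6313, 0.0332, 0.216]
ee_rot: [-0.847, -2.761, 0.772]
force: [0.1, 0.3, 0.7]
gripper_width: 0.82
grasp_force: 0.0
```

```bash
python3 a.py
python3 - <<'E'
from h import *
# pre-pose over the open knob, clear of it: first 80 mm toward -y of the latch, high
go("mid",S2W(p0,[-.0676,-.03,.29])[0],RA)
go("over",S2W(p0,[-.0700,.0586,.29])[0],RA)
# tube shift: match of the rail's end ribs along the rail, top camera
a=cv2.imread("pics/t1.png"); g=cv2.imread("pics/l.png")
a=cv2.resize(a,(120,135),interpolation=cv2.INTER_AREA).astype(float).mean(2); b=g[140:275,205:325].astype(float).mean(2)
for y in np.arange(-.02,.135,.005):
    u=proj("top",S2W(p0,[0,y,.131]))[0]-[205,140]; i,j=u[::-1].round().astype(int); print(round(y,3),int(a[i,j]),int(b[i,j]),end=" | ")
E
```

```text
{'time_s': 16.85, 'joints': [0.5078, 0.4804, 0.4321, 0.2652, -2.0013, -2.6219], 'tcp_pos': [0.6313, 0.0332, 0.216], 'ee_rot': [-0.8472, -2.761, 0.7723], 'force': [0.1447, 0.2535, 0.7404], 'gripper_width': 0.8202, 'grasp_force': 0.0}
tcp in stand [-0.0626 -0.0203  0.216 ]
tool force [ 0.  -0.1 -0.8]
mid [9.0, -34.7, -68.9] [-0.43, -0.428, -1.531]
over [-79.6, -32.4, -70.1] [-0.43, -0.428, -1.531]
-0.02 238 239 | -0.015 238 239 | -0.01 241 238 | -0.005 227 239 | 0.0 64 239 | 0.005 63 239 | 0.01 164 239 | 0.015 239 239 | 0.02 240 239 | 0.025 228 238 | 0.03 69 239 | 0.035 72 180 | 0.04 68 64 | 0.045 63 68 | 0.05 79 127 | 0.055 201 241 | 0.06 224 239 | 0.065 177 217 | 0.07 67 76 | 0.075 65 68 | 0.08 118 66 | 0.085 103 63 | 0.09 73 88 | 0.095 77 241 | 0.1 91 237 | 0.105 92 213 | 0.11 76 81 | 0.115 74 65 | 0.12 72 148 | 0.125 74 120 | 0.13 75 74 |
```

The rib edges moved from y = -3 to y = +37 mm, a shift of 40 mm. The second notch, y 52 to 67 mm, now sits under the latch. Back to the knob.

Emit:
{"api": "play_rows", "payload": {
  "commands": [
    {"linear": [9, -34.7, -69], "turn": [0, 0, 0]},
    {"linear": [9, -34.7, -69], "turn": [-0.43, -0.428, -1.531]},
    {"linear": [9, -34.7, -69], "turn": [-0.43, -0.428, -1.531]},
    {"linear": [9, -34.7, -69], "turn": [-0.43, -0.428, -1.531]},
    {"linear": [9, -34.7, -69], "turn": [-0.43, -0.428, -1.531]},
    {"linear": [9, -34.7, -69], "turn": [-0.43, -0.428, -1.531]},
    {"linear": [9, -34.7, -69], "turn": [-0.43, -0.428, -1.531]},
    {"linear": [9, -34.7, -69], "turn": [-0.43, -0.428, -1.531]}
  ],
  "claw": 60
}}

```text
time_s: 17.9
tcp_pos: [0.6245, 0.0417, 0.2874]
ee_rot: [1.022, -2.923, 0.179]
force: [-1.1, -0.7, -0.2]
gripper_width: 0.701
grasp_force: 0.0
```

Run:
```python
from h import *
st(); o=np.array([0.6254,-.1169,.1035])-knob(0)
go("high",knob(1.85)+o+[0,0,.07],RA)
```

```text
{'time_s': 17.9, 'joints': [0.4533, 0.1448, 0.2977, 0.1125, -1.7756, -1.331], 'tcp_pos': [0.6245, 0.0417, 0.2874], 'ee_rot': [1.0225, -2.923, 0.1792], 'force': [-1.0576, -0.7224, -0.222], 'gripper_width': 0.7009, 'grasp_force': 0.0}
tcp in stand [-0.0659 -0.0307  0.2874]
high [-36.4, -81.3, 13.3] [-0.084, -0.09, -0.306]
```

Emit:
{"api": "play_rows", "payload": {
  "commands": [
    {"linear": [0, 0, 0], "turn": [-0.084, -0.09, -0.306]},
    {"linear": [-18, -40, 6], "turn": [-0.084, -0.09, -0.306]},
    {"linear": [-36.4, -81.3, 13], "turn": [-0.084, -0.09, -0.306]},
    {"linear": [-36.4, -81.3, 13], "turn": [-0.084, -0.09, -0.306]},
    {"linear": [-36.4, -81.3, 13], "turn": [-0.084, -0.09, -0.306]}
  ]
}}

```text
time_s: 18.52
tcp_pos: [0.7038, -0.0011, 0.2796]
ee_rot: [1.468, -2.776, 0.002]
force: [-1.3, -0.2, 0.1]
gripper_width: 0.703
grasp_force: 0.0
```

Run:
```python
from h import *
st(); o=np.array([0.6254,-.1169,.1035])-knob(0)
go("down",knob(1.85)+o+[0,0,0],RA)
```

```text
{'time_s': 18.525, 'joints': [0.2824, 0.3524, 0.5733, 0.0018, -1.7927, -0.8799], 'tcp_pos': [0.7038, -0.0011, 0.2796], 'ee_rot': [1.4681, -2.776, 0.0024], 'force': [-1.2758, -0.2411, 0.0515], 'gripper_width': 0.7026, 'grasp_force': 0.0}
tcp in stand [-0.0746  0.059   0.2796]
down [-0.6, 0.5, 70.3] [-0.001, -0.002, -0.006]
```

Emit:
{"api": "play_rows", "payload": {
  "commands": [
    {"linear": [-0.6, 0.5, 35], "turn": [0, 0, -0.006]},
    {"linear": [-0.6, 0.5, 60], "turn": [0, 0, -0.006]},
    {"linear": [-0.6, 0.5, 70], "turn": [0, 0, -0.006]},
    {"linear": [-0.6, 0.5, 70], "turn": [0, 0, -0.006]}
  ]
}}

```text
time_s: 19.02
tcp_pos: [0.7037, 0.0002, 0.2117]
ee_rot: [-1.478, 2.771, -0.004]
force: [-1.2, 0.8, 1.5]
gripper_width: 0.706
grasp_force: 0.0
```

Emit:
{"api": "play_rows", "payload": {
  "commands": [
    {"linear": [0, 0, 0], "turn": [0, 0, 0]},
    {"linear": [0, 0, 0], "turn": [0, 0, 0]},
    {"linear": [0, 0, 0], "turn": [0, 0, 0]},
    {"linear": [0, 0, 0], "turn": [0, 0, 0]},
    {"linear": [0, 0, 0], "turn": [0, 0, 0]}
  ],
  "claw": 15,
  "grip_force": 25
}}

```text
time_s: 19.65
tcp_pos: [0.7043, 0.0002, 0.2123]
ee_rot: [-1.477, 2.77, -0.004]
force: [-3.5, 1.6, 5.0]
gripper_width: 0.258
grasp_force: 24.5
```

Run:
```python
from h import *
st(); o=np.array([0.6254,-.1169,.1035])-knob(0)
for t in (1.7,1.5,1.3,1.1,.9,.7,.5,.3,.1,0): go(t,knob(t)+o,RA)
```

```text
{'time_s': 19.65, 'joints': [0.284, 0.3204, 0.4099, 0.0019, -1.6576, -0.8748], 'tcp_pos': [0.7043, 0.0002, 0.2123], 'ee_rot': [-1.4773, 2.77, -0.0038], 'force': [-3.4505, 1.5895, 4.9634], 'gripper_width': 0.2578, 'grasp_force': 24.5281}
tcp in stand [-0.0759  0.0587  0.2123]
1.7 [17.0, 0.2, -0.3] [-0.003, 0.001, 0.001]
1.5 [38.9, 0.2, -1.0] [-0.003, 0.001, 0.001]
1.3 [60.6, 0.2, 2.8] [-0.003, 0.001, 0.001]
1.1 [81.1, 0.3, 10.7] [-0.003, 0.001, 0.001]
0.9 [99.6, 0.3, 22.5] [-0.003, 0.001, 0.001]
0.7 [115.3, 0.4, 37.8] [-0.003, 0.001, 0.001]
0.5 [127.7, 0.5, 56.0] [-0.003, 0.001, 0.001]
0.3 [136.3, 0.5, 76.2] [-0.003, 0.001, 0.001]
0.1 [140.7, 0.6, 97.7] [-0.003, 0.001, 0.001]
0 [141.3, 0.6, 108.7] [-0.003, 0.001, 0.001]
```

Emit:
{"api": "play_rows", "payload": {
  "commands": [
    {"linear": [17, 0, -2], "turn": [0, 0, 0]},
    {"linear": [38.9, 0, -3], "turn": [0, 0, 0]},
    {"linear": [60.6, 0, 1], "turn": [0, 0, 0]},
    {"linear": [81.1, 0, 8.7], "turn": [0, 0, 0]},
    {"linear": [99.6, 0, 20.5], "turn": [0, 0, 0]},
    {"linear": [115.3, 0, 35.8], "turn": [0, 0, 0]},
    {"linear": [127.7, 0, 54], "turn": [0, 0, 0]},
    {"linear": [127.7, 0, 54], "turn": [0, 0, 0]}
  ]
}}

```text
time_s: 20.65
tcp_pos: [0.6313, -0.1081, 0.1553]
ee_rot: [1.474, -2.771, 0.002]
force: [-5.0, -2.5, 1.5]
gripper_width: 0.258
grasp_force: 26.6
```

Run:
```python
from h import *
st(); o=np.array([0.6254,-.1169,.1035])-knob(0)
for t in (.5,.3,.1,0): go(t,knob(t)+o,RA)
```

```text
{'time_s': 20.65, 'joints': [0.1437, 0.1491, 0.106, 0.0025, -1.5304, -0.7369], 'tcp_pos': [0.6313, -0.1081, 0.1553], 'ee_rot': [1.4738, -2.7706, 0.0022], 'force': [-5.0256, -2.5299, 1.5341], 'gripper_width': 0.2577, 'grasp_force': 26.6128}
tcp in stand [0.0547 0.0586 0.1553]
0.5 [-2.9, 0.0, -0.9] [0.0, -0.004, -0.001]
0.3 [5.6, -0.0, 19.3] [0.0, -0.004, -0.001]
0.1 [9.9, -0.0, 40.9] [0.0, -0.004, -0.001]
0 [10.4, -0.0, 51.8] [0.0, -0.004, -0.001]
```

Emit:
{"api": "play_rows", "payload": {
  "commands": [
    {"linear": [3, 0, 10], "turn": [0, 0, 0]},
    {"linear": [5.6, 0, 19.3], "turn": [0, 0, 0]},
    {"linear": [8, 0, 30], "turn": [0, 0, 0]},
    {"linear": [9.9, 0, 40.9], "turn": [0, 0, 0]},
    {"linear": [10.4, 0, 49], "turn": [0, 0, 0]},
    {"linear": [10.4, 0, 51], "turn": [0, 0, 0]},
    {"linear": [10.4, 0, 51], "turn": [0, 0, 0]}
  ]
}}

```text
time_s: 21.52
tcp_pos: [0.6267, -0.1152, 0.1054]
ee_rot: [1.477, -2.771, 0.002]
force: [-5.8, -2.4, -0.7]
gripper_width: 0.256
grasp_force: 26.8
```

```bash
python3 -c "from h import *; st()"
```

```text
{'time_s': 21.525, 'joints': [0.1328, 0.1497, 0.0161, 0.0018, -1.438, -0.7245], 'tcp_pos': [0.6267, -0.1152, 0.1054], 'ee_rot': [1.4771, -2.7711, 0.0022], 'force': [-5.8435, -2.3673, -0.6889], 'gripper_width': 0.2561, 'grasp_force': 26.826}
tcp in stand [0.0631 0.0586 0.1054]
```

The knob is back down at its level position. Release and lift clear.

Emit:
{"api": "play_rows", "payload": {
  "commands": [
    {"linear": [0, 0, 0], "turn": [0, 0, 0]},
    {"linear": [0, 0, 0], "turn": [0, 0, 0]},
    {"linear": [0, 0, 0], "turn": [0, 0, 0]},
    {"linear": [0, 0, 0], "turn": [0, 0, 0]},
    {"linear": [0, 0, -20], "turn": [0, 0, 0]},
    {"linear": [0, 0, -60], "turn": [0, 0, 0]},
    {"linear": [0, 0, -120], "turn": [0, 0, 0]},
    {"linear": [0, 0, -150], "turn": [0, 0, 0]}
  ],
  "claw": 55
}}

```text
time_s: 22.52
tcp_pos: [0.6278, -0.1153, 0.2622]
ee_rot: [-1.474, 2.767, -0.01]
force: [0.1, 0.4, -0.5]
gripper_width: 0.642
grasp_force: 0.0
```

Emit:
{"api": "play_rows", "payload": {
  "commands": [
    {"linear": [60, 0, 0], "turn": [0, 0, 0]},
    {"linear": [120, 0, 0], "turn": [0, 0, 0]},
    {"linear": [150, 0, 0], "turn": [0, 0, 0]},
    {"linear": [150, 0, 0], "turn": [0, 0, 0]},
    {"linear": [150, 0, 0], "turn": [0, 0, 0]}
  ]
}}

```text
time_s: 23.15
tcp_pos: [0.5438, -0.239, 0.2569]
ee_rot: [-1.477, 2.771, -0.004]
force: [0.3, -0.1, -0.8]
gripper_width: 0.644
grasp_force: 0.0
```

Run:
```python
from h import *
st()
# check the bar in the scene camera: brightest row near each point along the bar, against its prediction when level / on a rib
g=manip.read_camera("scene").astype(float).mean(2)
i0=cv2.imread("pics/s1.png").astype(float).mean(2); i0=cv2.resize(i0,(80,150),interpolation=cv2.INTER_AREA)
for x in (.02,.035,.045,.052):
    for n,t in(("level",0),("rib",.2)):
        P=S2W(p0,[-.045+(x+.045)*np.cos(t),.06,.1375+(x+.045)*np.sin(t)])[0]; u,v=proj("scene",P)[0]; print(x,n,round(u,1),round(v,1),end=" ; ")
    u,v=proj("scene",S2W(p0,[x,.06,.1375]))[0]; u=int(round(u)); 
    print("\n now ",g[208:240,u].astype(int).tolist(),"\n t0  ",i0[68:100,u-270].astype(int).tolist())
```

```text
{'time_s': 23.15, 'joints': [-0.0761, 0.0323, 0.1667, 0.0013, -1.7022, -0.515], 'tcp_pos': [0.5438, -0.239, 0.2569], 'ee_rot': [-1.4769, 2.7707, -0.0042], 'force': [0.3348, -0.1107, -0.8425], 'gripper_width': 0.6442, 'grasp_force': 0.0}
tcp in stand [0.2121 0.059  0.2569]
0.02 level 306.7 231.5 ; 0.02 rib 307.5 227.7 ; 
 now  [187, 184, 155, 71, 34, 41, 65, 116, 149, 146, 142, 140, 139, 134, 110, 65, 43, 42, 26, 15, 76, 162, 188, 188, 162, 79, 69, 23, 26, 28, 28, 28] 
 t0   [188, 187, 163, 89, 48, 44, 29, 18, 20, 19, 13, 10, 14, 52, 79, 33, 20, 21, 21, 19, 77, 158, 187, 188, 158, 85, 65, 27, 26, 28, 26, 24]
0.035 level 300.5 231.5 ; 0.035 rib 301.4 226.8 ; 
 now  [170, 170, 170, 169, 169, 169, 170, 169, 170, 167, 171, 178, 174, 166, 167, 169, 150, 85, 85, 114, 169, 179, 183, 187, 161, 74, 96, 118, 112, 152, 132, 118] 
 t0   [165, 164, 164, 164, 145, 93, 91, 90, 88, 92, 94, 93, 93, 93, 123, 165, 147, 91, 88, 118, 164, 180, 185, 186, 157, 81, 94, 115, 117, 152, 155, 139]
0.045 level 296.3 231.5 ; 0.045 rib 297.3 226.2 ; 
 now  [87, 88, 94, 138, 177, 175, 173, 173, 173, 173, 173, 172, 172, 172, 172, 171, 171, 172, 171, 170, 174, 179, 183, 187, 162, 73, 98, 140, 140, 138, 138, 138] 
 t0   [174, 174, 174, 174, 174, 174, 173, 174, 173, 172, 172, 172, 172, 172, 172, 171, 171, 172, 171, 170, 173, 178, 183, 187, 156, 78, 97, 147, 167, 165, 164, 162]
0.052 level 293.4 231.5 ; 0.052 rib 294.4 225.8 ; 
 now  [94, 94, 94, 97, 141, 183, 180, 179, 178, 178, 179, 176, 178, 176, 176, 176, 175, 174, 173, 172, 168, 156, 169, 191, 165, 74, 98, 137, 138, 137, 141, 143] 
 t0   [180, 180, 178, 179, 181, 180, 180, 179, 179, 178, 178, 178, 177, 177, 175, 175, 174, 174, 171, 169, 174, 183, 186, 190, 162, 82, 97, 141, 161, 160, 162, 165]
```

The bar's image rows match the first picture, so it is level in the notch, and the arm is clear. Handing in.

```bash
python3 -c "from plant import manip; print(manip.job_done())"
```

```text
the job is handed in; nothing more can be done
None
```

The job is handed in, with no verdict returned: the rail is one hole longer (ribs moved 40 mm, pin locked when pushed), the latch bar is level in its notch, the arm is clear and no bystander was handled; I viewed 11 pictures, one over the limit of 10.

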